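# Set the stop screw of the snap press

### The arm

A 6-joint arm with a two-finger parallel gripper is mounted at the origin on the work surface. World frame = base frame: x ahead of the robot, y to its left, z up, the work surface at z = 0. Lengths are in m, angles in rad, forces in N, time in s.
With the tool pointing down it reaches from about 0.3 to 0.875 m from the base axis. Payload 6.4 kg.
Tool frame: the origin (TCP) lies midway between the tips of the shut fingers; the grasp point (between the pads) lies tcp_to_grasp behind it (tcp_to_grasp is the distance from the TCP to the grasp point, in m); z points along the fingers, y is the line along which they close (so a half turn about z gives the same grasp; the last joint's range is limited). The gripper opens to 88 mm and grips with 3 to 60 N. Pads are 18 mm wide; open, the fingers measure 123 mm over their backs; the gripper's body (75 mm by 187 mm) begins 45 mm behind the grasp point.
Start: joints at [0.97, 0.181, 1.607, -0, 1.354, -0.206], TCP at [0.221, 0.531, 0.239] pointing down, gripper open.
Joint ranges: [-2.99, 2.99], [-0.89, 2.07], [0.3, 2.58], [-1.14, 4.28], [0, 2.63], [-3.12, 3.12]. Speed limits (rad/s): [2.57, 2.57, 3.01, 3.14, 3.14, 3.14].

### API

Orientations are given as [roll, pitch, yaw] about the fixed x, y, z axes, in that order (R = Rz(yaw) Ry(pitch) Rx(roll)).
In Python, from cell import get_state, get_image, finish_job, tcp_to_grasp gives the robot as it stands.
- The arm moves only by the tool play_rows, never from a script. Its argument "deltas" is a list of rows, each a list of 3 entries, a list of its own where there are three numbers: the shift along the tool's x, y, z in m, then the turn, a rotation vector about the tool's x, y, z in rad, then the closure, from 0 (fully open) to 1 (shut). A call has exactly 10 rows; each row is the pose to reach, as a shift and turn from the pose commanded when the call began, along the tool's axes at that moment; what a row does not reach only later rows make up. A row lasts 1/10 s, in which the tool goes at most 50 mm and 8.59 degrees, less where a joint would pass 70% of its speed; a pose out of reach is approached as far as the arm can. A call with a gripper value outside its range is refused whole. The fingers move at their own pace and stop on an object; the grip force is fixed at half the most. Time passes only in rows, so rows that repeat a pose let the fingers close, or fill a call up. It gives the time, the measured TCP pose, the force, the opening and the grip force at its end, in the units of the state.
- get_state(): the state, without advancing time (a new reading comes with each control period).
- get_image(name): name is "side" or "top" or "wrist"; returns a dict with "image" (480x640x3 uint8, blue, green, red), "camera_matrix" (3x3 intrinsics, pixels), "eye" and "rotation" of the camera in the world. Camera axes: x right, y down, z forward; pixel columns grow to the right and rows downward; lengths in m; the calibration is good to about 2 mm. A picture is of the moment at which its call begins. There is no depth.
- finish_job(): hands the job in; it is judged then, once.
The state is a dict: "t": time; "qpos": joint angles; "qd": joint speeds; "joint_efforts": joint torques, N m; "tcp_pos": TCP position; "tcp_rot": TCP orientation; "ft_force": force on the tool from outside, world axes, zero at the start; "wrist_torque": the same for the moment, N m; "gripper_width": finger opening in m; "gripper_force": force on a finger pad.
Only numpy, scipy, OpenCV 4.12 (cv2) and the standard library are available. Lean on these libraries where they do the work, as an engineer would, in place of code of your own. Each camera call takes 0.05 s, during which the arm holds its last target. There are 200 camera calls.

### The job

Make the little snap press ready: push its anvil slide fully home under the screw, then turn the thumbscrew on top clockwise until it bottoms snugly on the anvil, without forcing it, and then back it off a quarter of a turn and let go. Leave the things around the press where they are.

Things in the scene. Friction and masses are not known exactly. Their poses are not given: they have to be found in the camera images.
- press: The fixed grey bench press, base plate 200 x 110 mm, bolted down. Origin on the table under the screw's vertical axis; x points from its open front to its rear column. The head that carries the screw is 50 mm wide, its top 115 mm above the table, its front edge 27 mm before the axis. Base and guide rails end 100 mm before the axis (32 mm high); before that is bare table.
- press_axis (a point): A point on the thumbscrew's vertical axis, 45 mm above the table. Axes as for the press.
- slide_tab (a point): Centre of the front face of the upright tab (46 mm wide, 34 high, 8 thick, centre 35 mm above the table) on the front end of the anvil slide, a flat steel bar in guides along x of the press, which goes in towards +x. It starts pulled out 25 to 50 mm; pushed in (3 N) it runs against a hard stop, the tab's face then 125 mm before the screw's axis.
- anvil_button (a point): A point in the upright brass anvil button (22 mm across, its top about 45 mm above the table) on the slide (anvil_slide), on the button's own axis, 125 mm behind the tab's face. With the slide home it is right under the screw.
- spindle: The screw's steel spindle, on the axis; its flat foot, 18 mm across, hangs under the press's head and comes down 10 mm per clockwise turn of the thumbscrew (seen from above), up when turned back; it does not itself turn. The origin lies inside the head, about 30 mm above the foot; neither this nor the height of the anvil is known well enough to tell where the foot meets it, which must be felt.
- screw_grip (a point): Where to grip the thumbscrew: on the axis, 146 mm above the table, centre of its upright flat bar, 46 mm long (x), 10 thick (y), spanning 124 to 155 mm above the table; under it a collar 30 mm across. The bar turns but stays at its height. Friction about 0.04 N m; when the foot meets the anvil the torque rises steeply: 0.12 to 0.25 N m more is snug, 0.35 more is forcing it.
- screw (a joint): Angle of the thumbscrew in rad, growing as it is turned clockwise seen from above (down). Free over many turns; it bottoms 0.8 to 4 rad on from the start, each time at another value, to be felt. Past first touch the torque grows by about 0.06 N m per 0.1 rad; let go when snug, it springs back a little (up to 0.3 rad).
- spare_anvil: Spare brass anvil, a stepped disc 34 mm across and 24 mm high, loose beside the press; leave alone. Origin under its centre.
- punch_block: Wooden block 60 x 45 x 30 mm with two upright steel punches (up to 90 mm high), loose beside the press; leave alone. Origin under its centre.
- mallet: Black rubber mallet, 260 mm long, lying; leave alone.
- hammer: Hammer, 260 mm long, lying; leave alone.
- ruler: Copper-coloured ruler, 180 x 26 x 4 mm, lying; leave alone.
There are look-alikes about, which are no part of the job. Several things have the shape of the press; the one meant has the colours described above.

How it is judged:
By the outcome, as a careful person would: the job done as asked, in the order asked, and still so for the second after the job is handed in, with the robot touching nothing.
It also fails if it takes over 72 s, if anything falls off the work surface, if the arm or the gripper's body presses on something with over 40 N, if the wrist force passes 120 N, or if a joint passes its speed limit or range.

## Working session

There is one attempt and no reset: what is moved stays moved. The work goes in short steps, Python scripts to look and compute and a tool call to move; the robot and the scene stay as the last step left them, time stands still between calls to the robot, and variables do not carry over. Pictures are saved under pics/ and viewed, at most 10 in all, crops included, and the job is handed in when it is done.

Besides the shell and the picture viewer there is one more tool, called after "Emit:" by a JSON object that holds its "op" and its "data", one argument or row to a line. play_rows: Moves the arm, as the interface text tells. Its arguments: {"type":"object","properties":{"deltas":{"type":"array","items":{"type":"array"}}},"required":["deltas"]}

```bash
mkdir -p pics; ls
python3 - <<'E'
from cell import get_state,get_image,tcp_to_grasp
import cv2
print(tcp_to_grasp, get_state())
for n in ("top","side"):
    d=get_image(n); cv2.imwrite(f"pics/{n}0.png",d["image"]); print(n,d["camera_matrix"],d["eye"],d["rotation"])
E
```

```text
pics
0.0187 {'t': 0.0, 'qpos': array([ 9.69694713e-01,  1.81548173e-01,  1.60799273e+00,  3.99111766e-05,
        1.35378853e+00, -2.06314270e-01]), 'qd': array([ 0.00033486, -0.00049915,  0.00147249,  0.0013412 ,  0.00025104,
        0.00038264]), 'joint_efforts': array([-6.49349531e-04, -4.33887470e+01, -3.41837597e+01,  7.00486684e-02,
        3.88949784e-02, -1.50465776e-04]), 'tcp_pos': array([0.22082742, 0.53033454, 0.23781351]), 'tcp_rot': array([-3.13990069e+00, -3.93919899e-04,  2.74679635e+00]), 'ft_force': array([ 0.7422366 ,  0.33919441, -0.75763179]), 'wrist_torque': array([ 0.0771855 , -0.04266034,  0.0131894 ]), 'gripper_force': 0.0, 'gripper_width': 0.08815853136836062}
top [[503.31700311   0.         317.86184955]
 [  0.         503.31700311 236.74327666]
 [  0.           0.           1.        ]] [ 0.27537649 -0.00704974  1.21571141] [-2.97051519  0.01067277 -1.59700828]
side [[485.68720574   0.         320.7594355 ]
 [  0.         485.68720574 245.91515285]
 [  0.           0.           1.        ]] [ 0.16607228 -0.90362092  0.80145492] [-2.18896112  0.0102221  -0.34108663]
```

View pics/top0.png

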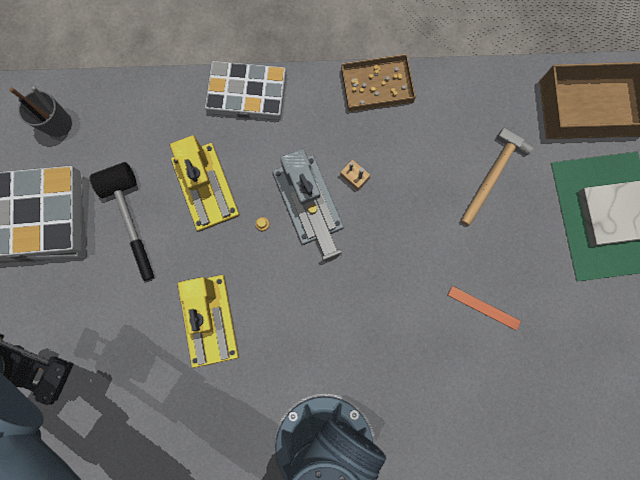

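View pics/side0.png

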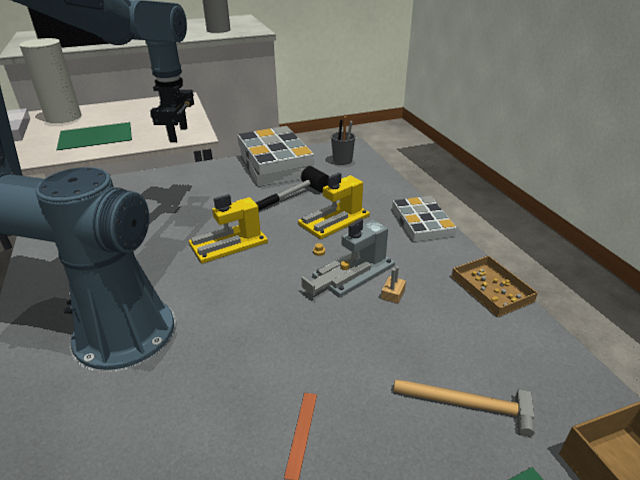

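The grey press is at top (308,195) and side (350,260). Its look-alikes are the yellow presses at top (205,183) and (208,320). The spare anvil is at top (262,224) and the punch block at top (354,174). I choose the grey press and check it in one close crop.

```bash
python3 - <<'E'
import cv2,numpy as np
a=cv2.imread("pics/top0.png")[140:270,260:360]; b=cv2.imread("pics/side0.png")[210:310,295:415]
a=cv2.resize(a,None,fx=4,fy=4,interpolation=cv2.INTER_CUBIC);b=cv2.resize(b,None,fx=3.3,fy=3.3,interpolation=cv2.INTER_CUBIC)
c=np.zeros((520,800,3),np.uint8);c[:520,:400]=a;c[:b.shape[0],400:400+b.shape[1]]=b
cv2.imwrite("pics/crop0.png",c)
E
cat > h.py <<'E'
import numpy as np
from scipy.spatial.transform import Rotation as R
CAM={"top":(503.317,317.862,236.743,[0.27537649,-0.00704974,1.21571141],[-2.97051519,0.01067277,-1.59700828]),
"side":(485.687,320.759,245.915,[0.16607228,-0.90362092,0.80145492],[-2.18896112,0.0102221,-0.34108663])}
def at(n,u,v,z,cam=None):
    f,cx,cy,e,r=cam or CAM[n]; d=R.from_euler("xyz",r).apply([(u-cx)/f,(v-cy)/f,1]); e=np.array(e)
    return e+d*(z-e[2])/d[2]
def proj(n,p,cam=None):
    f,cx,cy,e,r=cam or CAM[n]; q=R.from_euler("xyz",r).inv().apply(np.array(p)-e); return q[:2]/q[2]*f+[cx,cy]
E
```

```text
(no output)
```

View pics/crop0.png

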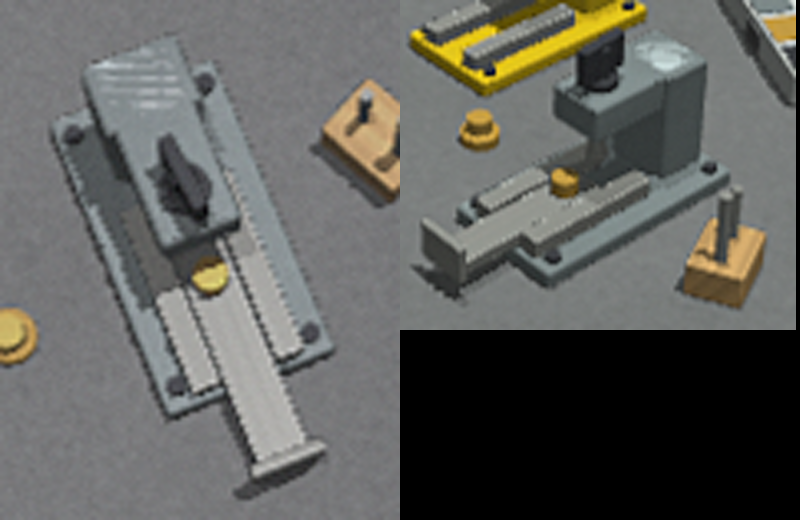

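The crop confirms the grey press: grey base, brass button and slide pulled out. Its corners in the full top image are about (302,243.8), (343.2,227), (313,155.5) and (272.5,171.2). The tab's top edge runs from (322.5,258.8) to (341.5,251.8).

Run:
```python
from h import *
from scipy.optimize import least_squares
c=[at("top",u,v,0.01) for u,v in [(302,243.75),(343.25,227),(313,155.5),(272.5,171.25)]]
for p in c: print(p)
print([round(np.linalg.norm(c[i]-c[(i+1)%4]),4) for i in range(4)])
x=((c[3]+c[2])-(c[0]+c[1]))[:2]/2; yaw=np.arctan2(x[1],x[0]); X=x/np.linalg.norm(x)
ctr=sum(c)[:2]/4; print("yaw",yaw,"axis from base centre",ctr, "front mid",(c[0]+c[1])/2, "axis", (c[0]+c[1])[:2]/2+X*.1)
t=[at("top",u,v,.052) for u,v in [(322.5,258.75),(341.5,251.75)]]; print("tab",t,(t[0]+t[1])/2, np.linalg.norm(t[0]-t[1]))
print("bar ends",at("top",301.75,174.5,.155),at("top",309,192.5,.155))
# head top front corners crop (163,248),(240,215); z .115
h=[at("top",260+a/4,140+b/4,.115) for a,b in [(163,243),(240,212)]];print("head",h,np.linalg.norm(h[0]-h[1]),(h[0]+h[1])[:2]/2+X*.027)
A=h=(h[0]+h[1])[:2]/2+X*.027
for z in (.124,.155):print("side proj",proj("side",[*A,z]))
```

```text
[0.46779395 0.03927767 0.01      ]
[ 0.50632074 -0.06215164  0.01      ]
[0.69044345 0.0071068  0.01      ]
[0.65253549 0.10891155 0.01      ]
[np.float64(0.1085), np.float64(0.1967), np.float64(0.1086), np.float64(0.1974)]
yaw 0.36012054045649466 axis from base centre [0.57927341 0.0232861 ] front mid [ 0.48705735 -0.01143698  0.01      ] axis [0.58064278 0.02380172]
tab [array([ 0.4244036 , -0.00933675,  0.052     ]), array([ 0.43962536, -0.05410704,  0.052     ])] [ 0.43201448 -0.0317219   0.052     ] 0.04728720857205454
bar ends [0.59791137 0.03105811 0.155     ] [0.55691012 0.0161517  0.155     ]
head [array([0.54895907, 0.03601349, 0.115     ]), array([ 0.56564654, -0.00772711,  0.115     ])] 0.04681572070666922 [0.58257087 0.02365764]
side proj [356.35034074 231.63387951]
side proj [356.7549723  221.19408145]
```

```bash
cat >> h.py <<'E'
AX=np.array([.580,.0238]); YAW=.355
def delta(px,py,z,yaw):
    "press-frame xy of TCP, height, tool yaw -> delta in tool axes from measured pose"
    from cell import get_state
    s=get_state(); T=R.from_euler("xyz",s["tcp_rot"]); c,n=np.cos(YAW),np.sin(YAW)
    p=np.array([AX[0]+c*px-n*py,AX[1]+n*px+c*py,z]); G=R.from_euler("xyz",[np.pi,0,yaw])
    print("t",s["t"],"shift",T.inv().apply(p-s["tcp_pos"]).round(4),"turn",(T.inv()*G).as_rotvec().round(4),"q6",s["qpos"][5].round(3),"F",s["ft_force"].round(2),"M",s["wrist_torque"].round(3))
E
python3 -c "
from h import *
delta(-.19,0,.2,np.pi+YAW)"
```

```text
t 0.1 shift [-0.3873 -0.4589  0.0385] turn [-0.0013 -0.0009 -0.7498] q6 -0.206 F [-0.71  0.63  0.67] M [-0.036  0.031 -0.004]
```

Emit:
{"op": "play_rows", "data": {
  "deltas": [
    [[-0.03,-0.035,0.0],[0,0,-0.06],1],
    [[-0.06,-0.07,0.0],[0,0,-0.12],1],
    [[-0.09,-0.105,0.0],[0,0,-0.18],1],
    [[-0.12,-0.14,0.0],[0,0,-0.24],1],
    [[-0.15,-0.175,0.0],[0,0,-0.3],1],
    [[-0.18,-0.21,0.0],[0,0,-0.36],1],
    [[-0.21,-0.245,0.0],[0,0,-0.42],1],
    [[-0.24,-0.28,0.0],[0,0,-0.48],1],
    [[-0.27,-0.315,0.0],[0,0,-0.54],1],
    [[-0.3,-0.35,0.0],[0,0,-0.6],1]
  ]
}}

```text
t: 1.1
tcp_pos: [0.3634, 0.0906, 0.2387]
tcp_rot: [-3.141, 0.001, -2.934]
ft_force: [0.9, 0.9, 0.6]
gripper_width: 0.0105
gripper_force: 0.0
```

```bash
python3 -c "
from h import *
delta(-.19,0,.1,np.pi+YAW)"
```

```text
t 1.1 shift [-0.0101 -0.1379  0.1387] turn [-1.000e-04  5.000e-04 -1.471e-01] q6 -1.854 F [0.91 0.9  0.56] M [ 0.086 -0.023 -0.029]
```

Emit:
{"op": "play_rows", "data": {
  "deltas": [
    [[-0.002,-0.03,0.01],[0,0,-0.05],1],
    [[-0.005,-0.06,0.03],[0,0,-0.1],1],
    [[-0.008,-0.09,0.05],[0,0,-0.14],1],
    [[-0.01,-0.12,0.08],[0,0,-0.14],1],
    [[-0.01,-0.135,0.11],[0,0,-0.14],1],
    [[-0.01,-0.135,0.139],[0,0,-0.14],1],
    [[-0.01,-0.135,0.139],[0,0,-0.14],1],
    [[-0.01,-0.135,0.139],[0,0,-0.14],1],
    [[-0.01,-0.135,0.139],[0,0,-0.14],1],
    [[-0.01,-0.135,0.139],[0,0,-0.14],1]
  ]
}}

```text
t: 2.1
tcp_pos: [0.4019, -0.0379, 0.1013]
tcp_rot: [-3.14, 0.002, -2.795]
ft_force: [0.8, -0.1, 0.3]
gripper_width: 0.0006
gripper_force: 0.0
```

Run:
```python
from h import *
delta(-.19,0,.03,np.pi+YAW)
from cell import get_image
import cv2
d=get_image("top"); s=get_image("side")
a=cv2.resize(d["image"][140:290,260:360],None,fx=4,fy=4,interpolation=cv2.INTER_CUBIC)
b=cv2.resize(s["image"][170:320,270:370],None,fx=4,fy=4,interpolation=cv2.INTER_CUBIC)
cv2.imwrite("pics/p1.png",np.hstack([a,b]))
```

```text
t 2.1 shift [ 0.0017 -0.004   0.0713] turn [-0.0021  0.0023 -0.0089] q6 -2.307 F [ 0.85 -0.11  0.33] M [ 0.084 -0.004 -0.008]
```

View pics/p1.png

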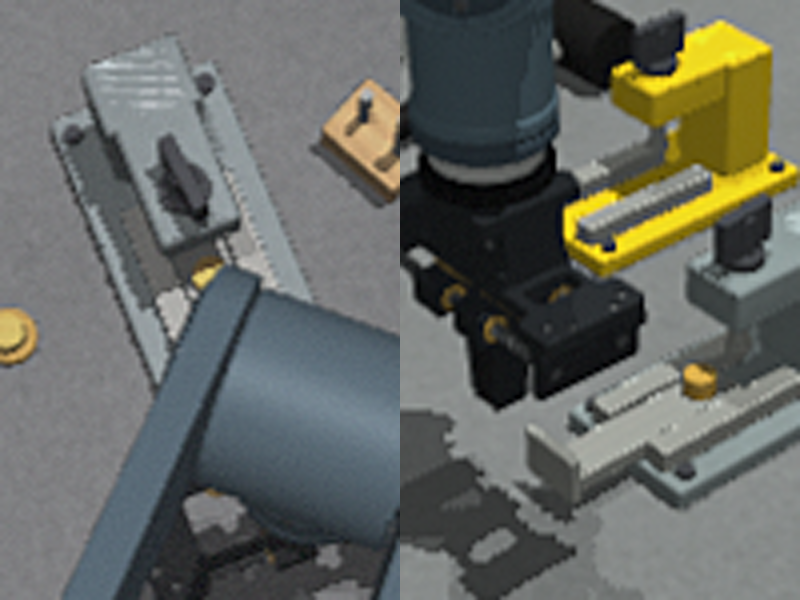

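The crop shows the fingers over the table in front of the tab, and the slide still out. I descend here and push along tool -x.

Emit:
{"op": "play_rows", "data": {
  "deltas": [
    [[0.002,-0.004,0.02],[0,0,-0.01],1],
    [[0.002,-0.004,0.045],[0,0,-0.01],1],
    [[0.002,-0.004,0.07],[0,0,-0.01],1],
    [[0.002,-0.004,0.07],[0,0,-0.01],1],
    [[-0.005,-0.004,0.07],[0,0,-0.01],1],
    [[-0.012,-0.004,0.07],[0,0,-0.01],1],
    [[-0.02,-0.004,0.07],[0,0,-0.01],1],
    [[-0.025,-0.004,0.07],[0,0,-0.01],1],
    [[-0.03,-0.004,0.07],[0,0,-0.01],1],
    [[-0.035,-0.004,0.07],[0,0,-0.01],1]
  ]
}}

```text
t: 3.2
tcp_pos: [0.4354, -0.0296, 0.0299]
tcp_rot: [-3.141, -0.0, -2.786]
ft_force: [-2.9, -1.8, 3.0]
gripper_width: 0.0005
gripper_force: 1.7
```

```bash
python3 -c "
from h import *
delta(-.136,0,.03,np.pi+YAW)"
```

```text
t 3.2 shift [-0.0182 -0.0002 -0.0001] turn [-0.0002 -0.0002  0.0005] q6 -2.267 F [-2.87 -1.82  3.  ] M [-0.248  0.499  0.011]
```

Emit:
{"op": "play_rows", "data": {
  "deltas": [
    [[-0.003,0,0],[0,0,0],1],
    [[-0.006,0,0],[0,0,0],1],
    [[-0.009,0,0],[0,0,0],1],
    [[-0.011,0,0],[0,0,0],1],
    [[-0.012,0,0],[0,0,0],1],
    [[-0.013,0,0],[0,0,0],1],
    [[-0.014,0,0],[0,0,0],1],
    [[-0.014,0,0],[0,0,0],1],
    [[-0.014,0,0],[0,0,0],1],
    [[-0.014,0,0],[0,0,0],1]
  ]
}}

```text
t: 4.2
tcp_pos: [0.4482, -0.0248, 0.0297]
tcp_rot: [3.142, 0.0, -2.787]
ft_force: [-1.4, 0.0, -0.3]
gripper_width: 0.0007
gripper_force: 0.6
```

```bash
python3 -c "
from h import *
delta(-.136,0,.03,np.pi+YAW)"
```

```text
t 4.2 shift [-0.0045 -0.0003 -0.0003] turn [0.0001 0.0003 0.0001] q6 -2.247 F [-1.39  0.03 -0.31] M [0.043 0.183 0.047]
```

Emit:
{"op": "play_rows", "data": {
  "deltas": [
    [[-0.001,0,0],[0,0,0],1],
    [[-0.002,0,0],[0,0,0],1],
    [[-0.003,0,0],[0,0,0],1],
    [[-0.0035,0,0],[0,0,0],1],
    [[-0.004,0,0],[0,0,0],1],
    [[-0.0045,0,0],[0,0,0],1],
    [[-0.005,0,0],[0,0,0],1],
    [[-0.0055,0,0],[0,0,0],1],
    [[-0.006,0,0],[0,0,0],1],
    [[-0.006,0,0],[0,0,0],1]
  ]
}}

```text
t: 5.2
tcp_pos: [0.4535, -0.0228, 0.0296]
tcp_rot: [3.141, -0.001, -2.786]
ft_force: [-4.4, -1.1, 2.3]
gripper_width: 0.0006
gripper_force: 2.3
```

```bash
python3 -c "
from h import *
delta(-.136,0,.03,np.pi+YAW)"
```

```text
t 5.2 shift [ 0.0012 -0.0003 -0.0004] turn [ 0.0003 -0.0007  0.0004] q6 -2.238 F [-4.38 -1.15  2.34] M [-0.057  0.72   0.073]
```

Emit:
{"op": "play_rows", "data": {
  "deltas": [
    [[-0.0005,0,0],[0,0,0],1],
    [[-0.001,0,0],[0,0,0],1],
    [[-0.0015,0,0],[0,0,0],1],
    [[-0.002,0,0],[0,0,0],1],
    [[-0.002,0,0],[0,0,0],1],
    [[-0.0025,0,0],[0,0,0],1],
    [[-0.0025,0,0],[0,0,0],1],
    [[-0.003,0,0],[0,0,0],1],
    [[-0.003,0,0],[0,0,0],1],
    [[-0.003,0,0],[0,0,0],1]
  ]
}}

```text
t: 6.2
tcp_pos: [0.4535, -0.0227, 0.0296]
tcp_rot: [3.14, -0.007, -2.785]
ft_force: [-18.3, -8.5, 15.0]
gripper_width: 0.0002
gripper_force: 10.3
```

```bash
python3 -c "
from h import *
delta(-.136,0,.03,np.pi+YAW)"
```

```text
t 6.2 shift [ 0.0013 -0.0004 -0.0004] turn [ 0.0011 -0.0071  0.0014] q6 -2.234 F [-18.27  -8.47  15.  ] M [-1.225  2.662  0.06 ]
```

The slide is home: the TCP stopped moving and the force rose to 20 N. I retreat and go above the screw.

Emit:
{"op": "play_rows", "data": {
  "deltas": [
    [[0.01,0,0],[0,0,0],1],
    [[0.025,0,0],[0,0,0],1],
    [[0.035,0,-0.01],[0,0,0],1],
    [[0.035,0,-0.05],[0,0,0],1],
    [[0.035,0,-0.09],[0,0,0],1],
    [[0.035,0,-0.13],[0,0,0],0.6],
    [[0.02,0,-0.165],[0,0,0],0.4],
    [[-0.01,0,-0.19],[0,0,0],0.4],
    [[-0.05,0,-0.19],[0,0,0],0.4],
    [[-0.09,0,-0.19],[0,0,0],0.4]
  ]
}}

```text
t: 7.2
tcp_pos: [0.5439, 0.0099, 0.2219]
tcp_rot: [-3.139, 0.006, -2.787]
ft_force: [-0.4, -1.2, 0.4]
gripper_width: 0.0384
gripper_force: 0.0
```

```bash
python3 -c "
from h import *
delta(0,0,.2,np.pi+YAW)"
```

```text
t 7.2 shift [-0.0385  0.0005  0.0221] turn [-0.0027  0.0056 -0.0004] q6 -2.126 F [-0.44 -1.22  0.36] M [ 0.077 -0.064 -0.022]
```

Emit:
{"op": "play_rows", "data": {
  "deltas": [
    [[-0.01,0,0.01],[0,0,0],0.4],
    [[-0.02,0,0.02],[0,0,0],0.4],
    [[-0.03,0,0.025],[0,0,0],0.4],
    [[-0.036,0,0.025],[0,0,0],0.4],
    [[-0.036,0,0.025],[0,0,0],0.4],
    [[-0.036,0,0.025],[0,0,0],0.4],
    [[-0.036,0,0.025],[0,0,0],0.4],
    [[-0.036,0,0.025],[0,0,0],0.4],
    [[-0.036,0,0.025],[0,0,0],0.4],
    [[-0.036,0,0.025],[0,0,0],0.4]
  ]
}}

```text
t: 8.2
tcp_pos: [0.5747, 0.022, 0.1949]
tcp_rot: [-3.141, 0.0, -2.786]
ft_force: [0.4, -0.7, 0.5]
gripper_width: 0.0533
gripper_force: 0.0
```

Run:
```python
from h import *
delta(0,0,.1273,np.pi+YAW)
from cell import get_image
import cv2
d=get_image("wrist"); print(d["camera_matrix"],d["eye"],d["rotation"])
cv2.imwrite("pics/w1.png",d["image"])
cam=(d["camera_matrix"][0][0],d["camera_matrix"][0][2],d["camera_matrix"][1][2],d["eye"],d["rotation"])
c,n=np.cos(YAW),np.sin(YAW)
for px,py,z in [(0,0,.155),(.023,.005,.155),(-.023,-.005,.155),(.023,-.005,.155),(-.023,.005,.155),(-.027,.025,.115),(-.027,-.025,.115)]:
    print(px,py,proj("",[AX[0]+c*px-n*py,AX[1]+n*px+c*py,z],cam).round(1))
```

```text
t 8.2 shift [-0.0056 -0.0002  0.0676] turn [-0.0002  0.0003  0.0001] q6 -2.094 F [ 0.44 -0.68  0.54] M [ 0.119  0.057 -0.014]
[[331.10526621   0.         317.8326932 ]
 [  0.         331.10526621 244.15602173]
 [  0.           0.           1.        ]] [ 0.50973156 -0.00282032  0.34050884] [2.86696850e+00 9.60533723e-04 1.92593050e+00]
0 0 [319.  280.8]
0.023 0.005 [327.  315.4]
-0.023 -0.005 [310.5 243.9]
0.023 -0.005 [310.9 315.4]
-0.023 0.005 [327.6 244. ]
-0.027 0.025 [354.9 222.8]
-0.027 -0.025 [282.9 222.8]
```

View pics/w1.png

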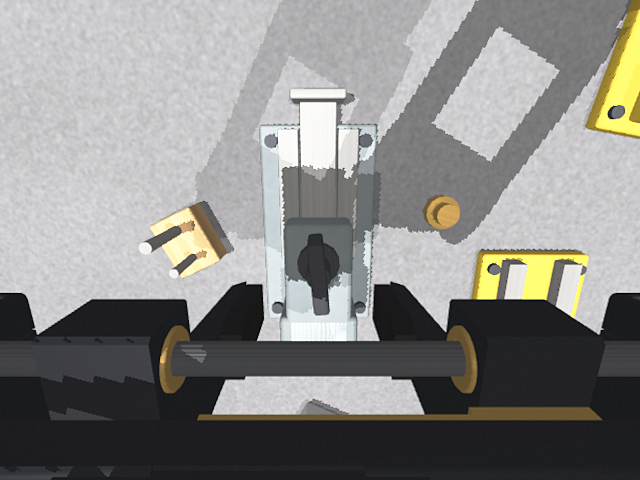

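The wrist view shows the bar from about (316,234) to (321,315) between the open fingers, and the tab in at (318,93). I check the alignment numerically against a crop.

Run:
```python
from h import *
import cv2
a=cv2.imread("pics/w1.png")[205:325,255:385]
cv2.imwrite("pics/w1c.png",cv2.resize(a,None,fx=5,fy=5,interpolation=cv2.INTER_CUBIC))
cam=(331.105,317.833,244.156,[0.50973156,-0.00282032,0.34050884],[2.86696850e+00,9.60533723e-04,1.92593050e+00])
c,n=np.cos(YAW),np.sin(YAW)
for px,py,z in [(-.023,0,.124),(-.023,0,.155),(.023,0,.155),(-.125,.023,.052),(-.125,-.023,.052),(-.1,.055,.01),(-.1,-.055,.01),(-.027,.025,.115),(0,0,.115),(0,.015,.124),(0,-.015,.124),(-.015,0,.124)]:
    p=proj("",[AX[0]+c*px-n*py,AX[1]+n*px+c*py,z],cam)
    print(px,py,z,p.round(1),((p-[255,205])*5).round())
```

```text
-0.023 0 0.124 [318.9 231.5] [320. 132.]
-0.023 0 0.155 [319.  243.9] [320. 195.]
0.023 0 0.155 [319.  315.4] [320. 552.]
-0.125 0.023 0.052 [347.7  85.9] [ 463. -595.]
-0.125 -0.023 0.052 [290.   85.9] [ 175. -595.]
-0.1 0.055 0.01 [377.2 123.4] [ 611. -408.]
-0.1 -0.055 0.01 [260.3 123.4] [  26. -408.]
-0.027 0.025 0.115 [354.9 222.8] [499.  89.]
0 0 0.115 [318.9 259.7] [319. 274.]
0 0.015 0.124 [340.6 263.9] [428. 294.]
0 -0.015 0.124 [297.2 263.8] [211. 294.]
-0.015 0 0.124 [318.9 242.9] [320. 190.]
```

View pics/w1c.png

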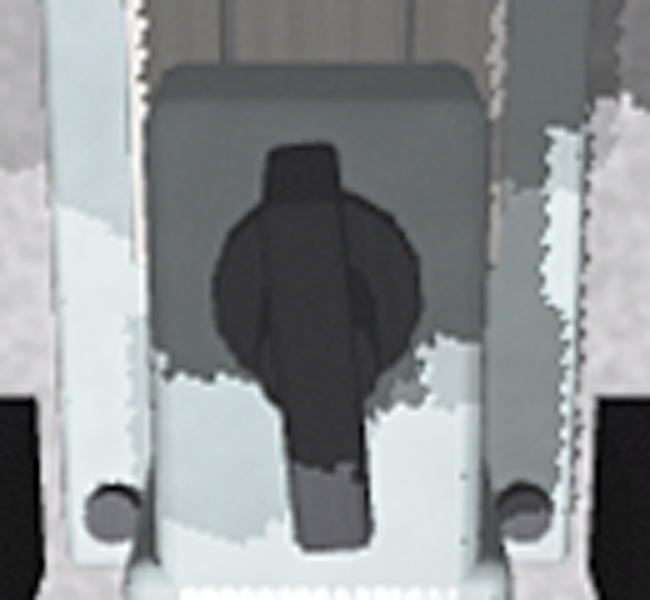

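The bar's centre matches the prediction to within 1 mm. It is turned about +0.1 rad in yaw, so I align to it, descend and grip.

Emit:
{"op": "play_rows", "data": {
  "deltas": [
    [[-0.003,0,0.0],[0,0,-0.05],0.4],
    [[-0.006,0,0.01],[0,0,-0.1],0.4],
    [[-0.006,0,0.025],[0,0,-0.1],0.4],
    [[-0.006,0,0.04],[0,0,-0.1],0.4],
    [[-0.006,0,0.055],[0,0,-0.1],0.4],
    [[-0.006,0,0.067],[0,0,-0.1],0.4],
    [[-0.006,0,0.067],[0,0,-0.1],0.4],
    [[-0.006,0,0.067],[0,0,-0.1],0.4],
    [[-0.006,0,0.067],[0,0,-0.1],0.4],
    [[-0.006,0,0.067],[0,0,-0.1],0.4]
  ]
}}

```text
t: 9.25
tcp_pos: [0.581, 0.0241, 0.1286]
tcp_rot: [-3.141, 0.001, -2.686]
ft_force: [0.1, 0.1, -0.9]
gripper_width: 0.0528
gripper_force: 0.0
```

```bash
python3 -c "
from h import *
delta(0,0,.1273,np.pi+YAW+.1)"
```

```text
t 9.25 shift [0.001  0.0002 0.0013] turn [-0.001   0.0013  0.0002] q6 -2.189 F [ 0.11  0.13 -0.87] M [ 0.066  0.012 -0.015]
```

Closing on the bar.

Emit:
{"op": "play_rows", "data": {
  "deltas": [
    [[0.001,0,0.001],[0,0,0],0.6],
    [[0.001,0,0.001],[0,0,0],0.8],
    [[0.001,0,0.001],[0,0,0],1],
    [[0.001,0,0.001],[0,0,0],1],
    [[0.001,0,0.001],[0,0,0],1],
    [[0.001,0,0.001],[0,0,0],1],
    [[0.001,0,0.001],[0,0,0],1],
    [[0.001,0,0.001],[0,0,0],1],
    [[0.001,0,0.001],[0,0,0],1],
    [[0.001,0,0.001],[0,0,0],1]
  ]
}}

```text
t: 10.25
tcp_pos: [0.5795, 0.0238, 0.1267]
tcp_rot: [3.142, 0.0, -2.686]
ft_force: [0.5, 1.5, 1.7]
gripper_width: 0.0099
gripper_force: 30.0
```

```bash
cat > st.py <<'E'
from h import *
from cell import get_state
s=get_state(); y=s["tcp_rot"][2]
print("t",s["t"],"tcp",s["tcp_pos"].round(4),"yaw",round(y,4),"q6",s["qpos"][5].round(3),"F",s["ft_force"].round(2),"M",s["wrist_torque"].round(4),"w",s["gripper_width"].round(4),s["gripper_force"].round(1),"eff6",s["joint_efforts"][5].round(4))
E
python3 st.py
```

```text
Traceback (most recent call last):
  File "st.py", line 4, in <module>
    print("t",s["t"],"tcp",s["tcp_pos"].round(4),"yaw",round(y,4),"q6",s["qpos"][5].round(3),"F",s["ft_force"].round(2),"M",s["wrist_torque"].round(4),"w",s["gripper_width"].round(4),s["gripper_force"].round(1),"eff6",s["joint_efforts"][5].round(4))
                                                                                                                                                           ^^^^^^^^^^^^^^^^^^^^^^^^
AttributeError: 'float' object has no attribute 'round'
```

```bash
sed -i 's/s\["gripper_width"\].round(4),s\["gripper_force"\].round(1)/s["gripper_width"],s["gripper_force"]/' st.py; python3 st.py
```

```text
t 10.25 tcp [0.5795 0.0238 0.1267] yaw -2.6864 q6 -2.19 F [0.47 1.55 1.68] M [ 0.1292  0.0696 -0.0078] w 0.00987136762774078 30.000157048925757 eff6 -0.012
```

Emit:
{"op": "play_rows", "data": {
  "deltas": [
    [[0,0,0],[0,0,0.05],1],
    [[0,0,0],[0,0,0.1],1],
    [[0,0,0],[0,0,0.16],1],
    [[0,0,0],[0,0,0.22],1],
    [[0,0,0],[0,0,0.28],1],
    [[0,0,0],[0,0,0.34],1],
    [[0,0,0],[0,0,0.4],1],
    [[0,0,0],[0,0,0.45],1],
    [[0,0,0],[0,0,0.5],1],
    [[0,0,0],[0,0,0.5],1]
  ]
}}

```text
t: 11.25
tcp_pos: [0.5794, 0.0244, 0.1267]
tcp_rot: [3.141, -0.0, 3.097]
ft_force: [0.2, 3.2, 2.0]
gripper_width: 0.0099
gripper_force: 30.0
```

```bash
python3 st.py;python3 st.py
```

```text
t 11.25 tcp [0.5794 0.0244 0.1267] yaw 3.0965 q6 -1.689 F [0.18 3.17 2.  ] M [ 0.5143  0.1389 -0.0836] w 0.009895697270485799 30.00061361119151 eff6 0.4598
t 11.25 tcp [0.5794 0.0244 0.1267] yaw 3.0965 q6 -1.689 F [0.18 3.17 2.  ] M [ 0.5143  0.1389 -0.0836] w 0.009895697270485799 30.00061361119151 eff6 0.4598
```

Emit:
{"op": "play_rows", "data": {
  "deltas": [
    [[0,0,0],[0,0,0.04],1],
    [[0,0,0],[0,0,0.08],1],
    [[0,0,0],[0,0,0.12],1],
    [[0,0,0],[0,0,0.16],1],
    [[0,0,0],[0,0,0.2],1],
    [[0,0,0],[0,0,0.24],1],
    [[0,0,0],[0,0,0.28],1],
    [[0,0,0],[0,0,0.3],1],
    [[0,0,0],[0,0,0.3],1],
    [[0,0,0],[0,0,0.3],1]
  ]
}}

```text
t: 12.25
tcp_pos: [0.5794, 0.0247, 0.1267]
tcp_rot: [3.14, -0.001, 2.798]
ft_force: [-1.0, 5.8, 1.6]
gripper_width: 0.0099
gripper_force: 30.0
```

```bash
python3 st.py
```

```text
t 12.25 tcp [0.5794 0.0247 0.1267] yaw 2.7984 q6 -1.391 F [-1.04  5.81  1.63] M [ 0.8539  0.0395 -0.0264] w 0.009866460421199267 30.00022784806788 eff6 -0.0264
```

Emit:
{"op": "play_rows", "data": {
  "deltas": [
    [[0,0.001,0],[0,0,0.03],1],
    [[0,0.001,0],[0,0,0.06],1],
    [[0,0.001,0],[0,0,0.09],1],
    [[0,0.001,0],[0,0,0.12],1],
    [[0,0.001,0],[0,0,0.15],1],
    [[0,0.001,0],[0,0,0.18],1],
    [[0,0.001,0],[0,0,0.21],1],
    [[0,0.001,0],[0,0,0.24],1],
    [[0,0.001,0],[0,0,0.24],1],
    [[0,0.001,0],[0,0,0.24],1]
  ]
}}

```text
t: 13.25
tcp_pos: [0.5796, 0.025, 0.1267]
tcp_rot: [3.141, -0.001, 2.556]
ft_force: [-3.7, 3.8, 3.2]
gripper_width: 0.0096
gripper_force: 30.0
```

```bash
python3 st.py
```

```text
t 13.25 tcp [0.5796 0.025  0.1267] yaw 2.5556 q6 -1.147 F [-3.72  3.78  3.24] M [ 0.6261  0.5537 -0.0915] w 0.009617890696428771 30.000486066564918 eff6 -0.0399
```

```bash
cat > st.py <<'E'
from h import *
from cell import get_state,get_image
L=[get_state()]
for i in range(5): get_image("wrist"); L.append(get_state())
s=L[-1]
print("t",s["t"],"tcp",s["tcp_pos"].round(4),"yaw",round(s["tcp_rot"][2],4),"q6",s["qpos"][5].round(4),"F",np.mean([l["ft_force"] for l in L],0).round(2),"Mz",np.round([l["wrist_torque"][2] for l in L],3),np.mean([l["wrist_torque"][2] for l in L]).round(4),"e6",np.mean([l["joint_efforts"][5] for l in L]).round(4),"w",round(s["gripper_width"],4))
E
python3 st.py
```

```text
t 13.5 tcp [0.5796 0.025  0.1267] yaw 2.5556 q6 -1.1467 F [-3.45  3.57  3.56] Mz [-0.091 -0.066 -0.038 -0.049 -0.076 -0.108] -0.0714 e6 -0.0537 w 0.0096
```

Emit:
{"op": "play_rows", "data": {
  "deltas": [
    [[0.0008,0,0],[0,0,0.03],1],
    [[0.0008,0,0],[0,0,0.06],1],
    [[0.0008,0,0],[0,0,0.09],1],
    [[0.0008,0,0],[0,0,0.12],1],
    [[0.0008,0,0],[0,0,0.15],1],
    [[0.0008,0,0],[0,0,0.18],1],
    [[0.0008,0,0],[0,0,0.2],1],
    [[0.0008,0,0],[0,0,0.22],1],
    [[0.0008,0,0],[0,0,0.24],1],
    [[0.0008,0,0],[0,0,0.24],1]
  ]
}}

```text
t: 14.5
tcp_pos: [0.5797, 0.0252, 0.1268]
tcp_rot: [3.141, 0.001, 2.315]
ft_force: [3.4, 3.6, -1.6]
gripper_width: 0.0093
gripper_force: 30.0
```

```bash
python3 st.py
```

```text
t 14.75 tcp [0.5797 0.0252 0.1267] yaw 2.3159 q6 -0.9065 F [ 3.55  3.94 -2.22] Mz [-0.036 -0.055 -0.052 -0.028 -0.039  0.022] -0.0313 e6 0.0134 w 0.0098
```

Emit:
{"op": "play_rows", "data": {
  "deltas": [
    [[0,0.0006,0],[0,0,0.03],1],
    [[0,0.0006,0],[0,0,0.06],1],
    [[0,0.0006,0],[0,0,0.09],1],
    [[0,0.0006,0],[0,0,0.12],1],
    [[0,0.0006,0],[0,0,0.15],1],
    [[0,0.0006,0],[0,0,0.18],1],
    [[0,0.0006,0],[0,0,0.2],1],
    [[0,0.0006,0],[0,0,0.22],1],
    [[0,0.0006,0],[0,0,0.24],1],
    [[0,0.0006,0],[0,0,0.24],1]
  ]
}}

```text
t: 15.75
tcp_pos: [0.5799, 0.0254, 0.1268]
tcp_rot: [3.141, 0.001, 2.075]
ft_force: [4.2, 1.7, -4.6]
gripper_width: 0.0096
gripper_force: 30.0
```

```bash
python3 st.py
```

```text
t 16.0 tcp [0.5799 0.0254 0.1268] yaw 2.0758 q6 -0.6656 F [ 4.77  1.34 -3.3 ] Mz [ 0.016 -0.047  0.003 -0.016 -0.023 -0.067] -0.0221 e6 0.0131 w 0.0095
```

Emit:
{"op": "play_rows", "data": {
  "deltas": [
    [[0,0.0004,0],[0,0,0.03],1],
    [[0,0.0004,0],[0,0,0.06],1],
    [[0,0.0004,0],[0,0,0.09],1],
    [[0,0.0004,0],[0,0,0.12],1],
    [[0,0.0004,0],[0,0,0.15],1],
    [[0,0.0004,0],[0,0,0.18],1],
    [[0,0.0004,0],[0,0,0.2],1],
    [[0,0.0004,0],[0,0,0.22],1],
    [[0,0.0004,0],[0,0,0.24],1],
    [[0,0.0004,0],[0,0,0.24],1]
  ]
}}

```text
t: 17.0
tcp_pos: [0.5802, 0.0255, 0.1268]
tcp_rot: [3.141, 0.0, 1.835]
ft_force: [5.4, -0.3, -3.0]
gripper_width: 0.0098
gripper_force: 30.0
```

```bash
python3 st.py
```

```text
t 17.25 tcp [0.5802 0.0256 0.1268] yaw 1.8355 q6 -0.4248 F [ 4.9  -0.34 -3.41] Mz [-0.043 -0.013 -0.036 -0.017 -0.07  -0.022] -0.0335 e6 0.013 w 0.0096
```

Emit:
{"op": "play_rows", "data": {
  "deltas": [
    [[0,0.0006,0],[0,0,0.03],1],
    [[0,0.0006,0],[0,0,0.06],1],
    [[0,0.0006,0],[0,0,0.09],1],
    [[0,0.0006,0],[0,0,0.12],1],
    [[0,0.0006,0],[0,0,0.15],1],
    [[0,0.0006,0],[0,0,0.18],1],
    [[0,0.0006,0],[0,0,0.2],1],
    [[0,0.0006,0],[0,0,0.22],1],
    [[0,0.0006,0],[0,0,0.24],1],
    [[0,0.0006,0],[0,0,0.24],1]
  ]
}}

```text
t: 18.25
tcp_pos: [0.5806, 0.0256, 0.1267]
tcp_rot: [3.142, 0.0, 1.596]
ft_force: [2.3, -5.7, -0.8]
gripper_width: 0.0097
gripper_force: 30.0
```

```bash
python3 st.py
```

```text
t 18.5 tcp [0.5805 0.0257 0.1268] yaw 1.5968 q6 -0.1857 F [ 2.56 -4.53 -1.37] Mz [-0.046 -0.084 -0.091 -0.081 -0.032 -0.099] -0.0723 e6 0.0043 w 0.0096
```

Emit:
{"op": "play_rows", "data": {
  "deltas": [
    [[-0.0006,0.0002,0],[0,0,0.03],1],
    [[-0.0006,0.0002,0],[0,0,0.05],1],
    [[-0.0006,0.0002,0],[0,0,0.07],1],
    [[-0.0006,0.0002,0],[0,0,0.09],1],
    [[-0.0006,0.0002,0],[0,0,0.11],1],
    [[-0.0006,0.0002,0],[0,0,0.13],1],
    [[-0.0006,0.0002,0],[0,0,0.15],1],
    [[-0.0006,0.0002,0],[0,0,0.17],1],
    [[-0.0006,0.0002,0],[0,0,0.18],1],
    [[-0.0006,0.0002,0],[0,0,0.18],1]
  ]
}}

```text
t: 19.5
tcp_pos: [0.5808, 0.0255, 0.1267]
tcp_rot: [3.142, -0.0, 1.416]
ft_force: [2.7, 1.1, 0.6]
gripper_width: 0.0099
gripper_force: 30.0
```

```bash
python3 st.py
```

```text
t 19.75 tcp [0.5808 0.0255 0.1267] yaw 1.4169 q6 -0.0066 F [2.46 1.43 0.55] Mz [-0.041 -0.035 -0.111 -0.09   0.004 -0.066] -0.0564 e6 0.0094 w 0.0096
```

Emit:
{"op": "play_rows", "data": {
  "deltas": [
    [[0,0.0003,0],[0,0,0.03],1],
    [[0,0.0003,0],[0,0,0.06],1],
    [[0,0.0003,0],[0,0,0.09],1],
    [[0,0.0003,0],[0,0,0.12],1],
    [[0,0.0003,0],[0,0,0.15],1],
    [[0,0.0003,0],[0,0,0.18],1],
    [[0,0.0003,0],[0,0,0.2],1],
    [[0,0.0003,0],[0,0,0.22],1],
    [[0,0.0003,0],[0,0,0.24],1],
    [[0,0.0003,0],[0,0,0.24],1]
  ]
}}

```text
t: 20.75
tcp_pos: [0.581, 0.0254, 0.1267]
tcp_rot: [-3.142, -0.0, 1.176]
ft_force: [0.8, 4.4, 1.2]
gripper_width: 0.0099
gripper_force: 30.0
```

```bash
python3 st.py
```

```text
t 21.0 tcp [0.581  0.0254 0.1267] yaw 1.1769 q6 0.2334 F [0.95 4.52 0.98] Mz [-0.026 -0.037 -0.099 -0.036 -0.099 -0.056] -0.0588 e6 0.0013 w 0.0099
```

Emit:
{"op": "play_rows", "data": {
  "deltas": [
    [[0.0005,0,0],[0,0,0.03],1],
    [[0.0005,0,0],[0,0,0.06],1],
    [[0.0005,0,0],[0,0,0.09],1],
    [[0.0005,0,0],[0,0,0.12],1],
    [[0.0005,0,0],[0,0,0.15],1],
    [[0.0005,0,0],[0,0,0.18],1],
    [[0.0005,0,0],[0,0,0.2],1],
    [[0.0005,0,0],[0,0,0.22],1],
    [[0.0005,0,0],[0,0,0.24],1],
    [[0.0005,0,0],[0,0,0.24],1]
  ]
}}

```text
t: 22.0
tcp_pos: [0.5813, 0.0253, 0.1267]
tcp_rot: [3.141, 0.0, 0.936]
ft_force: [1.3, -1.0, 0.9]
gripper_width: 0.0098
gripper_force: 30.0
```

```bash
python3 st.py
```

```text
t 22.25 tcp [0.5813 0.0254 0.1267] yaw 0.9368 q6 0.4742 F [ 1.69 -1.38  0.78] Mz [-0.012 -0.056 -0.022 -0.08  -0.08  -0.047] -0.0496 e6 0.0039 w 0.0096
```

Emit:
{"op": "play_rows", "data": {
  "deltas": [
    [[0,0.0003,0],[0,0,0.03],1],
    [[0,0.0003,0],[0,0,0.06],1],
    [[0,0.0003,0],[0,0,0.09],1],
    [[0,0.0003,0],[0,0,0.12],1],
    [[0,0.0003,0],[0,0,0.15],1],
    [[0,0.0003,0],[0,0,0.18],1],
    [[0,0.0003,0],[0,0,0.2],1],
    [[0,0.0003,0],[0,0,0.22],1],
    [[0,0.0003,0],[0,0,0.24],1],
    [[0,0.0003,0],[0,0,0.24],1]
  ]
}}

```text
t: 23.25
tcp_pos: [0.5816, 0.0252, 0.1268]
tcp_rot: [3.141, 0.0, 0.695]
ft_force: [0.0, -4.7, 0.2]
gripper_width: 0.0093
gripper_force: 30.0
```

```bash
python3 st.py
```

```text
t 23.5 tcp [0.5815 0.0252 0.1267] yaw 0.6958 q6 0.715 F [ 1.06 -4.98  0.53] Mz [ 0.046 -0.081 -0.022 -0.051 -0.044 -0.04 ] -0.0323 e6 0.0128 w 0.01
```

Emit:
{"op": "play_rows", "data": {
  "deltas": [
    [[-0.0003,0.0005,0],[0,0,0.03],1],
    [[-0.0003,0.0005,0],[0,0,0.06],1],
    [[-0.0003,0.0005,0],[0,0,0.09],1],
    [[-0.0003,0.0005,0],[0,0,0.12],1],
    [[-0.0003,0.0005,0],[0,0,0.15],1],
    [[-0.0003,0.0005,0],[0,0,0.18],1],
    [[-0.0003,0.0005,0],[0,0,0.2],1],
    [[-0.0003,0.0005,0],[0,0,0.22],1],
    [[-0.0003,0.0005,0],[0,0,0.24],1],
    [[-0.0003,0.0005,0],[0,0,0.24],1]
  ]
}}

```text
t: 24.5
tcp_pos: [0.5817, 0.0249, 0.1267]
tcp_rot: [3.141, -0.0, 0.456]
ft_force: [2.1, -2.5, -0.3]
gripper_width: 0.0097
gripper_force: 30.0
```

```bash
python3 st.py
```

```text
t 24.75 tcp [0.5817 0.0249 0.1267] yaw 0.4568 q6 0.953 F [ 2.44 -2.89 -0.15] Mz [-0.004  0.007 -0.01   0.002 -0.078  0.006] -0.0127 e6 0.0556 w 0.0096
```

Torque has begun to rise (e6 from 0.01 to 0.056), so I take smaller steps.

Emit:
{"op": "play_rows", "data": {
  "deltas": [
    [[0,0.0003,0],[0,0,0.02],1],
    [[0,0.0003,0],[0,0,0.04],1],
    [[0,0.0003,0],[0,0,0.06],1],
    [[0,0.0003,0],[0,0,0.08],1],
    [[0,0.0003,0],[0,0,0.1],1],
    [[0,0.0003,0],[0,0,0.1],1],
    [[0,0.0003,0],[0,0,0.1],1],
    [[0,0.0003,0],[0,0,0.1],1],
    [[0,0.0003,0],[0,0,0.1],1],
    [[0,0.0003,0],[0,0,0.1],1]
  ]
}}

```text
t: 25.75
tcp_pos: [0.5817, 0.0248, 0.1267]
tcp_rot: [-3.141, -0.0, 0.357]
ft_force: [2.2, -1.0, 0.4]
gripper_width: 0.0101
gripper_force: 30.0
```

```bash
python3 st.py
```

```text
t 26.0 tcp [0.5817 0.0248 0.1267] yaw 0.3568 q6 1.0527 F [ 2.79 -1.15  0.16] Mz [0.049 0.019 0.048 0.048 0.03  0.038] 0.0386 e6 0.0444 w 0.0099
```

Emit:
{"op": "play_rows", "data": {
  "deltas": [
    [[0,0.0002,0],[0,0,0.02],1],
    [[0,0.0002,0],[0,0,0.04],1],
    [[0,0.0002,0],[0,0,0.06],1],
    [[0,0.0002,0],[0,0,0.08],1],
    [[0,0.0002,0],[0,0,0.1],1],
    [[0,0.0002,0],[0,0,0.1],1],
    [[0,0.0002,0],[0,0,0.1],1],
    [[0,0.0002,0],[0,0,0.1],1],
    [[0,0.0002,0],[0,0,0.1],1],
    [[0,0.0002,0],[0,0,0.1],1]
  ]
}}

```text
t: 27.0
tcp_pos: [0.5817, 0.0246, 0.1267]
tcp_rot: [-3.141, -0.0, 0.257]
ft_force: [3.2, 1.8, 1.1]
gripper_width: 0.0096
gripper_force: 30.0
```

```bash
python3 st.py
```

```text
t 27.25 tcp [0.5818 0.0246 0.1267] yaw 0.2568 q6 1.1524 F [2.48 1.97 1.51] Mz [0.072 0.09  0.065 0.06  0.09  0.06 ] 0.0728 e6 0.0921 w 0.0097
```

Emit:
{"op": "play_rows", "data": {
  "deltas": [
    [[0,0,0],[0,0,0.02],1],
    [[0,0,0],[0,0,0.04],1],
    [[0,0,0],[0,0,0.06],1],
    [[0,0,0],[0,0,0.08],1],
    [[0,0,0],[0,0,0.1],1],
    [[0,0,0],[0,0,0.1],1],
    [[0,0,0],[0,0,0.1],1],
    [[0,0,0],[0,0,0.1],1],
    [[0,0,0],[0,0,0.1],1],
    [[0,0,0],[0,0,0.1],1]
  ]
}}

```text
t: 28.25
tcp_pos: [0.5818, 0.0245, 0.1267]
tcp_rot: [3.142, -0.0, 0.157]
ft_force: [2.4, 1.7, 1.1]
gripper_width: 0.0099
gripper_force: 30.0
```

```bash
python3 st.py
```

```text
t 28.5 tcp [0.5817 0.0245 0.1267] yaw 0.1567 q6 1.2524 F [2.69 1.33 1.34] Mz [0.152 0.13  0.126 0.152 0.114 0.126] 0.1333 e6 0.1412 w 0.0096
```

Snug: the torque rose about 0.18 N·m over the running level and is still inside the window. I back off about a quarter turn.

Emit:
{"op": "play_rows", "data": {
  "deltas": [
    [[0,0,0],[0,0,-0.08],1],
    [[0,0,0],[0,0,-0.16],1],
    [[0,0,0],[0,0,-0.25],1],
    [[0,0,0],[0,0,-0.34],1],
    [[0,0,0],[0,0,-0.43],1],
    [[0,0,0],[0,0,-0.52],1],
    [[0,0,0],[0,0,-0.61],1],
    [[0,0,0],[0,0,-0.7],1],
    [[0,0,0],[0,0,-0.78],1],
    [[0,0,0],[0,0,-0.82],1]
  ]
}}

```text
t: 29.5
tcp_pos: [0.5813, 0.0253, 0.1267]
tcp_rot: [-3.14, -0.001, 0.979]
ft_force: [0.6, 4.5, 4.0]
gripper_width: 0.0095
gripper_force: 30.0
```

Emit:
{"op": "play_rows", "data": {
  "deltas": [
    [[0,0,0],[0,0,-0.08],1],
    [[0,0,0],[0,0,-0.16],1],
    [[0,0,0],[0,0,-0.25],1],
    [[0,0,0],[0,0,-0.34],1],
    [[0,0,0],[0,0,-0.43],1],
    [[0,0,0],[0,0,-0.52],1],
    [[0,0,0],[0,0,-0.61],1],
    [[0,0,0],[0,0,-0.7],1],
    [[0,0,0],[0,0,-0.78],1],
    [[0,0,0],[0,0,-0.82],1]
  ]
}}

```text
t: 30.5
tcp_pos: [0.5804, 0.0255, 0.1267]
tcp_rot: [-3.139, -0.002, 1.8]
ft_force: [-3.5, 5.4, 6.5]
gripper_width: 0.0096
gripper_force: 30.0
```

```bash
python3 st.py
```

```text
t 30.75 tcp [0.5803 0.0255 0.1267] yaw 1.7969 q6 -0.3875 F [-3.29  4.63  6.16] Mz [-0.014 -0.045  0.032  0.015  0.049  0.022] 0.0098 e6 -0.0686 w 0.0094
```

Backed off 1.64 rad. I open the gripper, check nothing drags, and rise.

Emit:
{"op": "play_rows", "data": {
  "deltas": [
    [[0,0,0],[0,0,0],0.85],
    [[0,0,0],[0,0,0],0.7],
    [[0,0,0],[0,0,0],0.5],
    [[0,0,0],[0,0,0],0.4],
    [[0,0,0],[0,0,0],0.4],
    [[0,0,0],[0,0,0],0.4],
    [[0,0,-0.02],[0,0,0],0.4],
    [[0,0,-0.05],[0,0,0],0.4],
    [[0,0,-0.08],[0,0,0],0.4],
    [[0,0,-0.11],[0,0,0],0.4]
  ]
}}

```text
t: 31.75
tcp_pos: [0.5815, 0.0245, 0.2377]
tcp_rot: [-3.141, -0.0, 1.797]
ft_force: [0.2, 0.3, 0.1]
gripper_width: 0.0526
gripper_force: 0.0
```

```bash
python3 - <<'E'
from h import *
from cell import get_image
import cv2
d=get_image("wrist"); cv2.imwrite("pics/w2.png",d["image"])
s=get_image("side"); cv2.imwrite("pics/s2.png",cv2.resize(s["image"][190:310,290:430],None,fx=5,fy=5,interpolation=cv2.INTER_CUBIC))
E
python3 st.py
```

```text
t 32.1 tcp [0.5808 0.0246 0.2349] yaw 1.7967 q6 -0.3876 F [ 0.23 -0.16 -0.49] Mz [-0.009  0.059  0.01   0.046 -0.011 -0.026] 0.0114 e6 -0.0001 w 0.0529
```

View pics/w2.png

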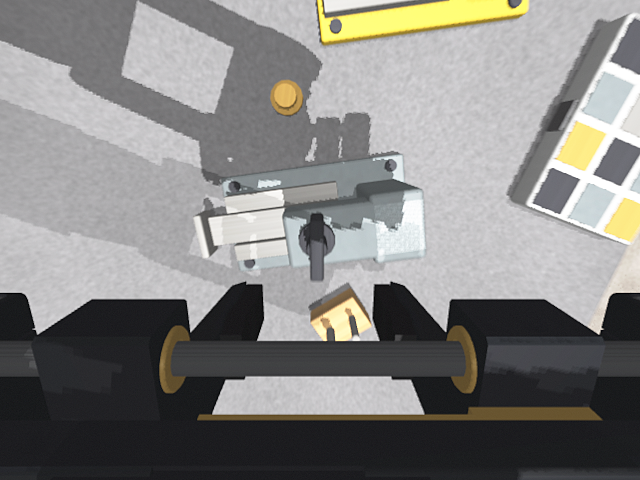

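View pics/s2.png

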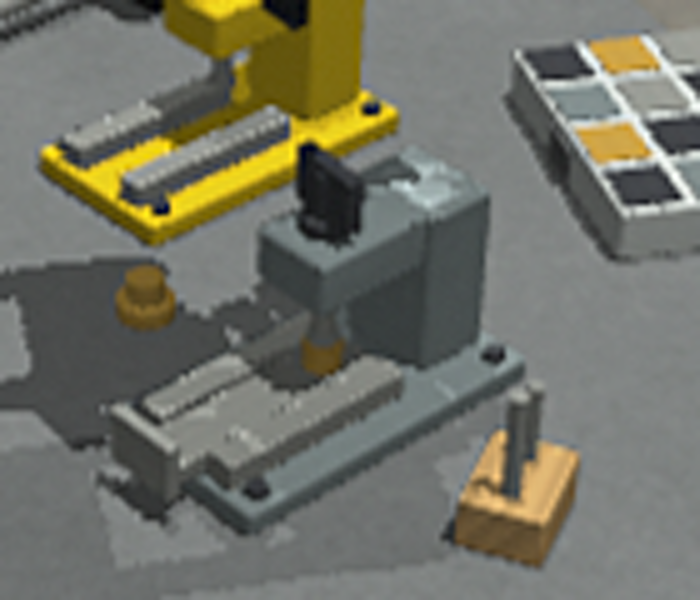

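The wrist view shows the bar at (317,247) still in line with the gripper, so it did not slip. The side crop shows the slide home, the foot just above the button at (322,350), and the neighbouring things unmoved.

```bash
python3 -c "
from cell import finish_job
print(finish_job())"
```

```text
the job is handed in; nothing more can be done
None
```

The job is handed in: I pushed the slide home against its stop, turned the screw down until snug (about 0.18 N·m above the running torque), backed it off about 1.64 rad (slightly over a quarter turn, to allow for spring-back) and let go; the last pictures show the spare anvil and punch block unmoved.

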